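# Lay down the display stands and pack the drying box

### The arm

A 7-joint arm with a two-finger parallel gripper is mounted at the origin on the work surface. World frame = base frame: x ahead of the robot, y to its left, z up, the work surface at z = 0. Lengths are in m, angles in rad, forces in N, time in s.
With the tool pointing down it reaches from about 0.425 to 0.95 m from the base axis. Payload 16.7 kg.
Tool frame: the origin (TCP) lies midway between the tips of the shut fingers; the grasp point (between the pads) lies 19 mm behind it; x points along the fingers, z is the direction in which the jaws open and shut, and the axes are right-handed (so a half turn about x gives the same grasp; the last joint's range is limited). The gripper opens to 94 mm and grips with 3 to 60 N. Pads are 16 mm wide; open, the fingers measure 119 mm over their backs; the gripper's body (75 mm by 177 mm) begins 78 mm behind the grasp point.
Start: joints at [-1.45, 0.426, 0.074, 1.606, -0.034, 1.111, -0.067], TCP at [0.181, 0.65, 0.205] pointing down, gripper open.
Joint ranges: [-2.85, 2.85], [-0.5, 2.14], [-1.23, 1.37], [0.21, 2.46], [-1.02, 4.16], [0.16, 2.05], [-2.73, 2.73]. Speed limits (rad/s): [1.89, 1.89, 2.39, 2.39, 3.01, 3.01, 3.01].

### API

Orientations are given as a unit quaternion [x, y, z, w].
In Python, from station import arm gives the robot as it stands. The module is installed in compiled form; this text tells all that it offers. Calls block until the motion is done:
- arm.reach(position, orientation): joint-space move of the TCP to a pose.
- arm.move_l(position, frame=None, feed=0.15, threshold=None): straight line of the TCP; frame=None keeps the orientation; feed is the mean speed in m/s. With threshold (N) it stops when the force on the tool has changed by that much, and returns True; else False.
- arm.move_joints(angles): joint-space move.
- arm.command_gripper(opening, grip_force=None): finger opening in m; grip_force is the grip in N (None keeps the last); returns when the fingers have stopped.
- arm.dwell(seconds).
- arm.ik(position, orientation): joint angles nearest the present ones, or None.
- arm.camera(name): name is "scene" or "top" or "wrist"; returns (picture, depth): 480x640x3 uint8, red, green, blue; 480x640 float32, m along the optical axis (not along the pixel's ray), 0 where there is no reading.
- arm.calibration(name): a dict with "mtx" (3x3 intrinsics, pixels), "k1" (the pictures are not rectified: a ray, as slopes to the right and down, at radius r is drawn at 1 + k1 r^2 times it, then the intrinsics apply), "R" (3x3) and "t" (3): a world point X has camera coordinates R X + t. Camera axes: x right, y down, z forward; pixel columns grow to the right and rows downward; lengths in m; the calibration is good to about 2 mm. A picture is of the moment at which its call begins: read the wrist's pose just before it. calibration takes no time and is no camera call; for the wrist camera it gives the pose at the moment of the call.
A pose or a line that the arm cannot do raises arm.Unreachable and nothing moves.
- arm.sign_off(): hands the job in, once; it reports no verdict.
Readings, each from a call of its own:
- arm.get_time(): time.
- arm.get_qpos(): joint angles.
- arm.get_qd(): joint speeds.
- arm.get_joint_efforts(): joint torques, N m.
- arm.get_tcp_pos(): TCP position.
- arm.get_ee_rot(): TCP orientation.
- arm.get_ft_force(): force on the tool from outside, world axes, zero at the start.
- arm.get_wrist_torque(): the same for the moment, N m.
- arm.get_finger_gap(): finger opening in m.
Only numpy, scipy, OpenCV 4.12 (cv2) and the standard library are available. Lean on these libraries where they do the work, as an engineer would, in place of code of your own. Each camera call takes 0.05 s, during which the arm holds its last target.

### The job

The primed display stands have been left standing on edge: tip each one over with a light push so that it lies on its flat underside with its post pointing up, rather than lifting it while it is still on edge. Pack all the stands, flat and post up, into the open drying box together with the paint jars and the tape roll that are out on the mat, then shut the box's lid completely. Leave the model aeroplane and everything else on the desk where it is.

Things in the scene. Friction and masses are not known exactly. Their poses are not given: they have to be found in the camera images.
- stand_a: White display stand, 90 g: base plate 76 x 76 x 14 mm with a 14 x 14 x 36 mm post on the middle of its upper side, faces parallel to the plate edges. Origin: centre of the flat underside; z: out through the post. It starts on a 14 mm edge (origin 38 mm up, z level). About 15 mm of light push high on the post side, 25 mm beside the post so that it swings up clear, tips it. 2 or 3 are present.
- stand_b: White display stand, 90 g: base plate 76 x 76 x 14 mm with a 14 x 14 x 36 mm post on the middle of its upper side, faces parallel to the plate edges. Origin: centre of the flat underside; z: out through the post. It starts on a 14 mm edge (origin 38 mm up, z level). About 15 mm of light push high on the post side, 25 mm beside the post so that it swings up clear, tips it. 2 or 3 are present.
- stand_c: White display stand, 90 g: base plate 76 x 76 x 14 mm with a 14 x 14 x 36 mm post on the middle of its upper side, faces parallel to the plate edges. Origin: centre of the flat underside; z: out through the post. It starts on a 14 mm edge (origin 38 mm up, z level). About 15 mm of light push high on the post side, 25 mm beside the post so that it swings up clear, tips it. 2 or 3 are present.
- jar_a: Closed paint jar, grey with white cap, 56 mm across, 50 mm tall, 110 g. Origin: centre of its underside; z up through the cap. 2 or 3 of jars and tape roll are present.
- jar_b: Closed paint jar, grey with white cap, 56 mm across, 50 mm tall, 110 g. Origin: centre of its underside; z up through the cap. 2 or 3 of jars and tape roll are present.
- tape: Roll of masking tape lying flat, 60 mm across, hole 38 mm, 24 mm high, 60 g. Origin: centre of its underside; z along the roll's axis.
- box: Drying box, fixed, grey, 210 mm (its x) by 305 mm (its y) outside, 66 mm high without the lid, walls and floor 5 mm. Origin: centre of its underside, z up. Its x axis points towards its hinge side, to the robot's left; six things fit in 2 rows of 3, centres at x = +-48 mm, y = -97, 0, +97 mm.
- lid (a joint): Lid angle in rad: 0 shut, 1.57 upright, 1.9 fully open. It starts open at 1.55 to 1.85; the hinge is stiff: the lid stays where it is left and takes 1 to 2 N at its free edge.
- lid_hinge (a point): Middle of the lid's hinge line, on the box's +x top edge (the line runs along the box's y). The lid is a black plate 210 mm from hinge to free edge, 305 mm along the hinge, 8 mm thick; it lies on the -x side of the hinge, its underside at hinge height, when shut, and swings up and over to +x.
- lid_handle (a point): Tip of the small grey knob on the lid's outer side, mid-length, 30 mm from the free edge, 35 mm tall.
- plane: Bystander, not to be moved: white unpainted model aeroplane, 240 mm wingspan, on a cork cradle block, 180 mm long over all, nose towards its x axis, 85 mm from the origin. Origin: centre of its underside.
- dish: Bystander, not to be moved: shallow round steel paint dish, 66 mm across, 13 mm high. Origin: centre of its underside.
- glue: Bystander, not to be moved: white glue bottle with a blue cap, 44 mm across, 90 mm tall. Origin: centre of its underside.
- brush: Bystander, not to be moved: paint brush, about 200 mm long. Origin: centre of its underside.
- knife: Bystander, not to be moved: slim hobby knife, 155 mm long. Origin: centre of its underside.
There are look-alikes about, which are no part of the job. What is shaped like the stand_c but pink is not meant.

How it is judged:
On the way, in this order (a step that is already met when the one before it is completed fails the run):
1. every stand lies on its flat underside, post up (angle between each of stand_a, stand_b, stand_c's own z axis and vertical below 0.15 rad), for 0.2 s.
2. the stands (flat, post up), the jars and the tape roll are all in the drying box, its lid still open (all of step 1 and x of stand_a in the frame of box between -0.098 and 0.098 m and y of stand_a in the frame of box between -0.146 and 0.146 m and z of stand_a in the frame of box between 0 and 0.02 m and x of stand_b in the frame of box between -0.098 and 0.098 m and y of stand_b in the frame of box between -0.146 and 0.146 m and z of stand_b in the frame of box between 0 and 0.02 m and x of stand_c in the frame of box between -0.098 and 0.098 m and y of stand_c in the frame of box between -0.146 and 0.146 m and z of stand_c in the frame of box between 0 and 0.02 m and x of jar_a in the frame of box between -0.098 and 0.098 m and y of jar_a in the frame of box between -0.146 and 0.146 m and z of jar_a in the frame of box between 0 and 0.045 m and x of jar_b in the frame of box between -0.098 and 0.098 m and y of jar_b in the frame of box between -0.146 and 0.146 m and z of jar_b in the frame of box between 0 and 0.045 m and x of tape in the frame of box between -0.098 and 0.098 m and y of tape in the frame of box between -0.146 and 0.146 m and z of tape in the frame of box between 0 and 0.045 m and value of joint lid above 0.8 rad), for 0.2 s.
At the end, for the whole second after the job is handed in: Every stand, jar and tape roll that is present is inside the drying box (origin within its walls, stands resting on its floor), each stand within 0.15 rad of flat with its post up, all at rest, and the lid shut to within 0.05 rad (all of step 1 and x of stand_a in the frame of box between -0.098 and 0.098 m and y of stand_a in the frame of box between -0.146 and 0.146 m and z of stand_a in the frame of box between 0 and 0.02 m and x of stand_b in the frame of box between -0.098 and 0.098 m and y of stand_b in the frame of box between -0.146 and 0.146 m and z of stand_b in the frame of box between 0 and 0.02 m and x of stand_c in the frame of box between -0.098 and 0.098 m and y of stand_c in the frame of box between -0.146 and 0.146 m and z of stand_c in the frame of box between 0 and 0.02 m and x of jar_a in the frame of box between -0.098 and 0.098 m and y of jar_a in the frame of box between -0.146 and 0.146 m and z of jar_a in the frame of box between 0 and 0.045 m and x of jar_b in the frame of box between -0.098 and 0.098 m and y of jar_b in the frame of box between -0.146 and 0.146 m and z of jar_b in the frame of box between 0 and 0.045 m and x of tape in the frame of box between -0.098 and 0.098 m and y of tape in the frame of box between -0.146 and 0.146 m and z of tape in the frame of box between 0 and 0.045 m and value of joint lid below 0.05 rad and linear speed of each of stand_a, stand_b, stand_c, jar_a, jar_b, tape below 0.03 m/s); the robot touches nothing.
It fails at once if a stand is lifted while still on edge (held by the fingers, its origin above 0.10 m, its post more than 1 rad from vertical) ((height (world z) of stand_a above 0.1 m and angle between stand_a's own z axis and vertical above 1 rad and contact force between the fingers and stand_a above 0.5 N) or (height (world z) of stand_b above 0.1 m and angle between stand_b's own z axis and vertical above 1 rad and contact force between the fingers and stand_b above 0.5 N) or (height (world z) of stand_c above 0.1 m and angle between stand_c's own z axis and vertical above 1 rad and contact force between the fingers and stand_c above 0.5 N)).
It fails at once if something else on the desk is moved more than 50 mm (distance of any of plane, dish, glue, brush, knife from where it was at the start of the episode above 0.05 m).
Of stand_a, stand_b, stand_c only 2 to 3 are there at a start; the rules pass over those that are not, and their reading is None.
Of jar_a, jar_b, tape only 2 to 3 are there at a start; the rules pass over those that are not, and their reading is None.
At some moment in a run one of jar_a, jar_b, tape may be knocked a few centimetres aside while the robot is not near it.
Once in a run the grip may slacken for a moment while it holds something.
It also fails if it takes over 208 s, if anything falls off the work surface, if the arm or the gripper's body presses on something with over 40 N, if the wrist force passes 120 N, or if a joint passes its speed limit or range.

## Working session

There is one attempt and no reset: what is moved stays moved. The work goes in short steps, each a Python script; the robot and the scene stay as the last script left them, time stands still between calls to the robot, and variables do not carry over. Pictures are saved under pics/ and viewed, and the job is handed in when it is done.

```bash
mkdir -p pics; ls; python3 - <<'E'
from station import arm
import cv2,numpy as np
for n in ["scene","top","wrist"]:
    p,d=arm.camera(n); cv2.imwrite(f"pics/{n}0.png",p[:,:,::-1]); np.save(f"{n}0_d.npy",d)
    c=arm.calibration(n); print(n,c["mtx"].tolist(),c["k1"],np.round(c["R"],3).tolist(),np.round(c["t"],3).tolist())
print(arm.get_time(),arm.get_tcp_pos(),arm.get_ee_rot(),arm.get_finger_gap())
E
```

```text
pics
scene [[464.5355323793888, 0.0, 319.8850498547132], [0.0, 464.5355323793888, 239.1794350253935], [0.0, 0.0, 1.0]] -0.11965673102615249 [[-0.547, 0.837, 0.004], [0.472, 0.313, -0.824], [-0.691, -0.449, -0.566]] [0.336, -0.155, 1.361]
top [[437.85482576947663, 0.0, 311.3558120305709], [0.0, 437.85482576947663, 245.88638145354452], [0.0, 0.0, 1.0]] 0.02126912524151834 [[-0.018, -1.0, 0.024], [-0.99, 0.014, -0.142], [0.141, -0.026, -0.99]] [-0.053, 0.523, 1.081]
wrist [[371.6141671723934, 0.0, 321.9481287279963], [0.0, 371.6141671723934, 240.2859620819619], [0.0, 0.0, 1.0]] 0.024127328281059422 [[0.268, 0.963, -0.002], [0.925, -0.257, 0.278], [0.268, -0.076, -0.96]] [-0.674, -0.03, 0.392]
0.15 [0.18051568 0.65006771 0.20494801] [-0.42814229  0.56318773  0.42768695  0.5626701 ] 0.09381879287815616
```

View pics/top0.png

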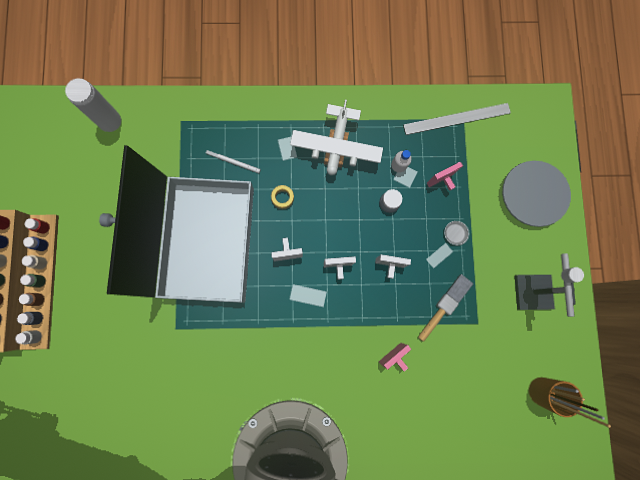

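View pics/scene0.png

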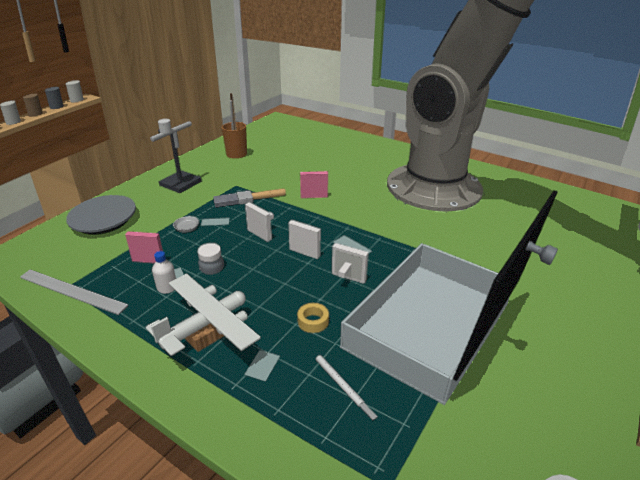

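View pics/wrist0.png

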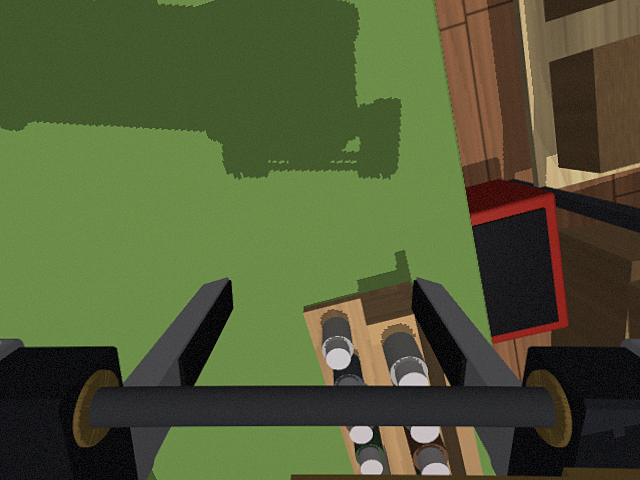

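The top view shows the following:
- Three white stands on edge near (287,252), (340,265) and (393,262).
- A jar at (392,201) and the tape at (283,197).
- Look-alikes: pink stands at (444,176) and (397,357), the white glue bottle at (403,162), the steel dish at (456,233), and rack jars that are off the mat.
- The open box around (205,240), with its lid at about 1.6+ rad.

Next I'll measure these.

```bash
cat > h.py <<'E'
from station import arm
import cv2,numpy as np
def rays(n,uv,c=None):
    c=c or arm.calibration(n); uv=np.asarray(uv,float).reshape(-1,2); m=np.array(c["mtx"])
    xd=(uv-m[[0,1],[2,2]])/m[0,0]; x=xd.copy()
    for _ in range(10): x=xd/(1+c["k1"]*(x**2).sum(1,keepdims=True))
    return np.c_[x,np.ones(len(x))],np.array(c["R"]),np.array(c["t"])
def unproj(n,uv,dep,c=None):
    r,R,t=rays(n,uv,c); return (r*np.asarray(dep).reshape(-1,1)-t)@R
def onplane(n,uv,z,c=None):
    r,R,t=rays(n,uv,c); C=-R.T@t; d=r@R; return C+d*((z-C[2])/d[:,2])[:,None]
def cloud(n):
    c=arm.calibration(n); p,d=arm.camera(n); v,u=np.mgrid[0:480,0:640]
    P=unproj(n,np.c_[u.ravel(),v.ravel()],d.ravel(),c).reshape(480,640,3); P[d==0]=np.nan
    return p,d,P
E
python3 - <<'E'
from h import *
p,d,P=cloud("top")
np.save("P0.npy",P)
cv2.imwrite("pics/topcrop.png",cv2.resize(p[120:380,90:480,::-1],None,fx=2,fy=2,interpolation=cv2.INTER_CUBIC))
hsv=cv2.cvtColor(p,cv2.COLOR_RGB2HSV)
wh=((hsv[...,1]<50)&(hsv[...,2]>110)).astype(np.uint8)
ye=((hsv[...,0]>15)&(hsv[...,0]<35)&(hsv[...,1]>100)&(hsv[...,2]>120)).astype(np.uint8)
for nm,m in (("w",wh),("y",ye)):
    n,l,s,c=cv2.connectedComponentsWithStats(m)
    for i in range(1,n):
        if s[i,4]>60 and 180<c[i][0]<480 and 100<c[i][1]<370:
            q=P[l==i]; q=q[~np.isnan(q[:,0])]
            print(nm,c[i].round(),s[i].tolist(),"zmax",np.nanpercentile(q[:,2],[5,50,95]).round(3),"xy",np.median(q,0).round(3))
for uv in [(230,200),(360,230),(205,240),(250,182),(244,302),(249,240),(205,180),(200,300),(500,300),(140,220)]:
    print(uv,P[uv[1],uv[0]].round(3))
E
```

```text
w [333. 141.] [278, 100, 105, 74, 2551] zmax [-0.     0.056  0.06 ] xy [ 0.787 -0.13   0.056]
w [457. 118.] [404, 103, 106, 31, 1102] zmax [-0.001  0.003  0.007] xy [ 0.878 -0.473  0.003]
w [234. 161.] [206, 150, 54, 23, 239] zmax [0.002 0.008 0.013] xy [0.759 0.142 0.008]
w [402. 160.] [395, 151, 16, 16, 136] zmax [0.052 0.06  0.067] xy [ 0.738 -0.296  0.06 ]
w [407. 177.] [394, 167, 23, 21, 225] zmax [-0.004 -0.     0.003] xy [ 0.712 -0.327 -0.   ]
w [206. 242.] [155, 177, 96, 126, 9205] zmax [-0.     0.004  0.063] xy [0.539 0.212 0.004]
w [392. 198.] [383, 189, 20, 20, 293] zmax [0.043 0.048 0.052] xy [ 0.642 -0.272  0.048]
w [456. 233.] [444, 221, 25, 24, 466] zmax [-0.001  0.004  0.012] xy [ 0.557 -0.448  0.004]
w [286. 250.] [271, 238, 32, 20, 260] zmax [0.042 0.073 0.078] xy [0.503 0.003 0.073]
w [439. 255.] [427, 243, 25, 25, 295] zmax [-0.003 -0.     0.004] xy [ 0.498 -0.401 -0.   ]
w [395. 259.] [380, 254, 31, 11, 197] zmax [0.066 0.074 0.078] xy [ 0.481 -0.267  0.074]
w [340. 263.] [325, 256, 31, 23, 275] zmax [0.041 0.072 0.077] xy [ 0.477 -0.132  0.072]
w [391. 271.] [388, 263, 7, 16, 81] zmax [0.038 0.043 0.048] xy [ 0.456 -0.262  0.043]
w [455. 295.] [438, 274, 35, 41, 597] zmax [0.013 0.017 0.021] xy [ 0.392 -0.429  0.017]
w [308. 295.] [290, 285, 36, 22, 537] zmax [-0.004 -0.     0.004] xy [ 0.398 -0.051 -0.   ]
y [282. 196.] [271, 185, 23, 23, 229] zmax [0.016 0.021 0.026] xy [0.658 0.013 0.021]
y [431. 325.] [419, 309, 26, 32, 255] zmax [0.012 0.016 0.02 ] xy [ 0.317 -0.364  0.016]
(230, 200) [0.653 0.152 0.004]
(360, 230) [ 0.568 -0.193  0.   ]
(205, 240) [0.547 0.217 0.   ]
(250, 182) [0.685 0.092 0.061]
(244, 302) [ 0.383  0.115 -0.005]
(249, 240) [0.543 0.1   0.014]
(205, 180) [0.69  0.206 0.064]
(200, 300) [ 0.391  0.227 -0.   ]
(500, 300) [ 0.377 -0.554 -0.001]
(140, 220) [0.564 0.321 0.183]
```

View pics/topcrop.png

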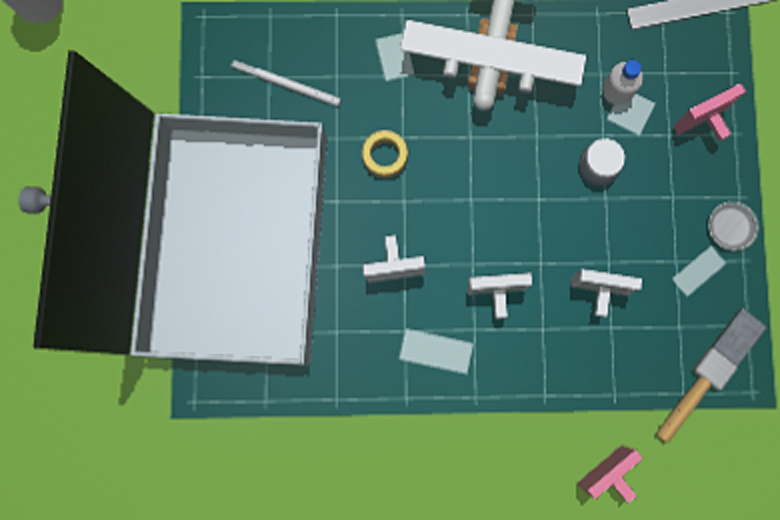

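```bash
cat >> h.py <<'E'
def mask_rect(P,reg,zlo,zhi,zp,n="top"):
    x0,x1,y0,y1=reg
    m=(P[...,0]>x0)&(P[...,0]<x1)&(P[...,1]>y0)&(P[...,1]<y1)&(P[...,2]>zlo)&(P[...,2]<zhi)
    v,u=np.nonzero(m); Q=onplane(n,np.c_[u,v],zp)[:,:2]
    return Q,cv2.minAreaRect(Q.astype(np.float32)*1000),(u.mean(),v.mean(),len(u))
E
python3 - <<'E'
from h import *
P=np.load("P0.npy")
for nm,r in dict(s1=(.45,.55,-.06,.06),s2=(.42,.53,-.19,-.08),s3=(.42,.53,-.33,-.21)).items():
    Q,R,c=mask_rect(P,r,.064,.085,.076); print(nm,"top",R,c)
    Q,R,c=mask_rect(P,r,.02,.055,.045); print(nm,"post",Q.mean(0),R,c)
Q,R,c=mask_rect(P,(.6,.7,-.33,-.22),.035,.06,.05);print("jar",Q.mean(0),cv2.minEnclosingCircle((Q*1000).astype(np.float32)),c)
Q,R,c=mask_rect(P,(.6,.72,-.04,.06),.012,.035,.024);print("tape",Q.mean(0),cv2.minEnclosingCircle((Q*1000).astype(np.float32)),c)
Q,R,c=mask_rect(P,(.36,.75,.06,.33),.056,.074,.066);print("box",R,c,cv2.boxPoints(R))
# edges by line fits
for nm,r in dict(right=(.42,.66,.08,.12),far=(.67,.71,.11,.29),near=(.36,.41,.11,.28),left=(.42,.66,.28,.34)).items():
    Q,R,c=mask_rect(P,r,.054,.076,.066)
    l=cv2.fitLine((Q*1000).astype(np.float32),cv2.DIST_HUBER,0,.01,.01).ravel(); print(nm,l.round(3),c)
# lid plane
m=(P[...,1]>.3)&(P[...,1]<.45)&(P[...,2]>.09)&(P[...,0]>.4)&(P[...,0]<.66)
q=P[m]; 
A=np.c_[q[:,2],np.ones(len(q))]; k=np.linalg.lstsq(A,q[:,1],rcond=None)[0]; print("lid dy/dz",k, "angle",np.pi/2+np.arctan(k[0]),len(q),q.max(0))
E
```

```text
s1 top ((500.78509521484375, 0.22672271728515625), (15.089089393615723, 74.95084381103516), 7.382869720458984) (np.float64(286.80748663101605), np.float64(252.50267379679144), 187)
s1 post [0.51359692 0.00205672] ((518.0947265625, 2.1299972534179688), (52.12713623046875, 73.8743896484375), 6.793178558349609) (np.float64(286.4347826086956), np.float64(249.08695652173913), 115)
s2 top ((480.33892822265625, -130.45745849609375), (15.16651725769043, 75.26992797851562), 3.562335252761841) (np.float64(340.0952380952381), np.float64(259.8994708994709), 189)
s2 post [ 0.46142737 -0.12996563] ((459.2519836425781, -126.7541275024414), (73.8004379272461, 41.68595504760742), 83.20034790039062) (np.float64(338.99212598425197), np.float64(268.8031496062992), 127)
s3 top ((480.0551452636719, -266.053466796875), (75.869384765625, 15.849501609802246), 79.99058532714844) (np.float64(394.92746113989637), np.float64(259.2435233160622), 193)
s3 post [ 0.46369617 -0.25950991] ((461.09033203125, -258.2433166503906), (78.16352081298828, 45.29188919067383), 69.2581558227539) (np.float64(390.06040268456377), 
[... 527 characters left out ...]
81.7204   109.83557 ]
 [686.80853   88.734375]
 [701.8631   306.39792 ]
 [396.77496  327.4991  ]]
right [ 9.97000e-01 -7.10000e-02  5.37950e+02  1.02559e+02] (np.float64(245.5982905982906), np.float64(238.83760683760684), 234)
far [6.90000e-02 9.98000e-01 6.90743e+02 1.99228e+02] (np.float64(207.35323383084577), np.float64(179.6318407960199), 201)
near [5.30000e-02 9.99000e-01 3.92421e+02 1.94603e+02] (np.float64(210.48850574712642), np.float64(298.1666666666667), 174)
left [ 9.97000e-01 -7.40000e-02  5.39028e+02  3.09546e+02] (np.float64(161.2625250501002), np.float64(238.82965931863728), 499)
lid dy/dz [0.10878588 0.30488529] angle 1.6791560934419438 5266 [0.65999792 0.37764908 0.27802537]
```

```bash
cat >> h.py <<'E'
from scipy.spatial.transform import Rotation as Ro
def down(a,p=None):
    """tool down, jaws along (cos a, sin a); choose half turn with comfortable last joint"""
    best=None;q0=np.array(arm.get_qpos())
    for s in (1,-1):
        z=np.array([np.cos(a)*s,np.sin(a)*s,0]); x=np.array([0,0,-1.]); y=np.cross(z,x)
        q=Ro.from_matrix(np.c_[x,y,z]).as_quat()
        if p is None: return q
        j=arm.ik(p,q)
        if j is not None:
            c=np.abs(np.array(j)-q0).max()
            if best is None or c<best[0]: best=(c,q,j)
    if best is None: raise RuntimeError("unreachable %s %s"%(p,a))
    return best[1]
def st(m=""):
    print(m,"t",round(arm.get_time(),1),"tcp",np.round(arm.get_tcp_pos(),3),"gap",round(arm.get_finger_gap(),4),"F",np.round(arm.get_ft_force(),1))
BC=np.array([.5421,.205]);BX=np.array([.07,.9975]);BY=np.array([-.9975,.07]);BA=np.arctan2(BY[1],BY[0])
def slot(x,y): return BC+x*BX+y*BY
E
python3 - <<'E'
from h import *
print(arm.get_qpos())
for p,a in [((.533,.03,.06),.13),((.44,-.105,.06),.06),((.45,-.24,.06),-.17),((.456,0,.03),.13),((.52,-.28,.03),-.17),((.64,-.27,.03),.4),((.658,.012,.01),0)]+[((*slot(x,y),.03),BA) for x in(-.048,.048) for y in (-.097,0,.097)]:
  for z in (p[2],.2):
    for s in (0,np.pi):
        j=arm.ik((p[0],p[1],z),down(a+s)); print(p,z,s>0,None if j is None else np.round(j,2))
E
```

```text
[-1.44949328  0.42650792  0.07386922  1.60635457 -0.03409301  1.11081598
 -0.06707917]
(0.533, 0.03, 0.06) 0.06 False [-0.69  0.45  0.64  2.07 -0.4   0.73  0.34]
(0.533, 0.03, 0.06) 0.06 True [-1.03  0.76  1.21  2.09 -0.91  0.96 -2.32]
(0.533, 0.03, 0.06) 0.2 False [-0.84  0.25  0.79  1.96 -0.21  1.01  0.17]
(0.533, 0.03, 0.06) 0.2 True [-1.13  0.42  1.23  1.97 -0.46  1.07 -2.7 ]
(0.44, -0.105, 0.06) 0.06 False [-0.71  0.44  0.99  2.26 -0.58  0.72  0.75]
(0.44, -0.105, 0.06) 0.06 True [-0.84  0.61  1.22  2.26 -0.81  0.83 -2.15]
(0.44, -0.105, 0.06) 0.2 False [-1.04  0.08  1.22  2.13 -0.09  0.98  0.29]
(0.44, -0.105, 0.06) 0.2 True None
(0.45, -0.24, 0.06) 0.06 False [-0.42  0.57  1.02  2.14 -0.69  0.81  0.87]
(0.45, -0.24, 0.06) 0.06 True [-0.51  0.72  1.21  2.14 -0.88  0.93 -2.08]
(0.45, -0.24, 0.06) 0.2 False [-0.51  0.25  1.03  2.02 -0.26  1.01  0.48]
(0.45, -0.24, 0.06) 0.2 True [-0.63  0.35  1.24  2.02 -0.39  1.04 -2.52]
(0.456, 0, 0.03) 0.03 False [-0.78  0.44  0.78  2.26 -0.54  0.62  0.53]
(0.456, 0, 0.03) 0.03 True [-1.04  0.72  1.21  2.27 -0.97  0.84 -2.18]
(0.456, 0, 0.03) 
[... 2996 characters left out ...]
  0.74 -0.23]
(np.float64(0.5454600000000001), np.float64(0.25288), 0.03) 0.2 False [-0.57  0.31  0.03  1.78 -0.01  1.05  2.54]
(np.float64(0.5454600000000001), np.float64(0.25288), 0.03) 0.2 True [-1.02  0.35  0.61  1.81 -0.23  1.05 -0.39]
(np.float64(0.44870250000000006), np.float64(0.25967), 0.03) 0.03 False [-0.57  0.41 -0.1   2.09  0.07  0.64  2.36]
(np.float64(0.44870250000000006), np.float64(0.25967), 0.03) 0.03 True [-1.04  0.45  0.48  2.12 -0.35  0.65 -0.39]
(np.float64(0.44870250000000006), np.float64(0.25967), 0.03) 0.2 False [-0.68  0.18  0.04  1.96 -0.01  1.    2.43]
(np.float64(0.44870250000000006), np.float64(0.25967), 0.03) 0.2 True [-1.14  0.19  0.56  1.99 -0.12  1.   -0.59]
```

The 2x crop confirms the choice. The three stands between x=360 and 645 in the crop are white and on edge, with the left post away from the robot and the other two towards it. The two outer ones are pink. I'll tip s1 first.

```bash
cat >> h.py <<'E'
def tip(c,pa,side,push=.022,z=.062):
    """c plate centre xy, pa = heading of post, side = +-1 lateral"""
    c=np.array(c);d=np.array([np.cos(pa),np.sin(pa)]);l=np.array([-d[1],d[0]])
    a=pa if np.cos(pa)>0 else pa+np.pi
    s=c+d*.034+l*side*.025
    q=down(a)
    arm.reach([*s,.2],q); arm.move_l([*s,z],feed=.15)
    e=c+d*(.0195-push)+l*side*.025
    arm.move_l([*e,z],feed=.06); st("pushed")
    arm.dwell(.5)
    b=c+d*.03+l*side*.025
    arm.move_l([*b,z+.02],feed=.1); arm.move_l([*b,.2],feed=.25)
E
python3 - <<'E'
from h import *
arm.command_gripper(0,20)
p=arm.get_tcp_pos(); arm.move_l([p[0],p[1],.42],feed=.25)
arm.reach([.5,0.03,.35],down(.1)); st()
tip((.5008,.0002),np.radians(7.4),1); st()
p,d,P=cloud("top"); cv2.imwrite("pics/t1.png",cv2.resize(p[120:380,90:480,::-1],None,fx=2,fy=2))
E
```

```text
t 5.1 tcp [0.5   0.031 0.35 ] gap 0.0003 F [0.1 0.4 0.9]
pushed t 7.6 tcp [0.495 0.025 0.062] gap 0.0007 F [-0.4  0.7  0.3]
 t 9.3 tcp [0.527 0.029 0.2  ] gap 0.0002 F [ 0.2  0.  -0.5]
```

View pics/t1.png

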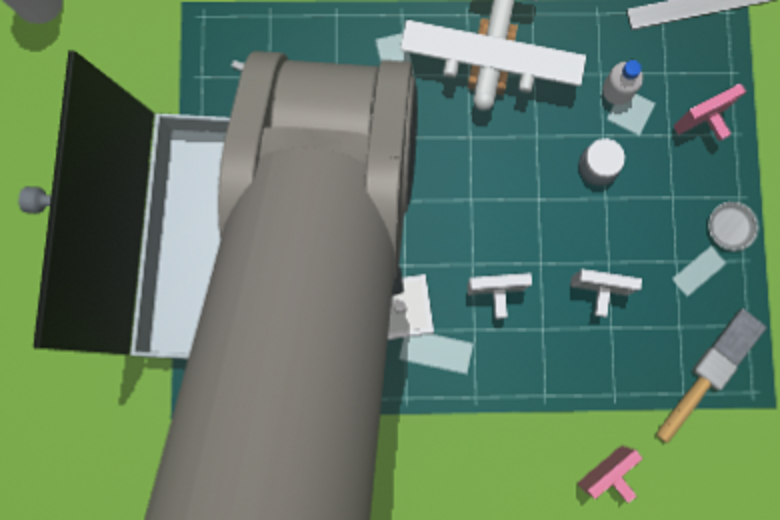

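s1 now lies flat, visible at about (410,305) in the crop with its post up. I'll tip the other two.

```bash
python3 - <<'E'
from h import *
tip((.4803,-.1305),np.pi+np.radians(3.56),1)
tip((.4801,-.266),np.pi-np.radians(10),1)
arm.reach([.5,-.45,.3],down(0)); st()
p,d,P=cloud("top"); np.save("P1.npy",P);cv2.imwrite("pics/t2.png",cv2.resize(p[120:380,90:480,::-1],None,fx=2,fy=2))
E
```

```text
pushed t 12.0 tcp [ 0.484 -0.155  0.062] gap 0.0004 F [-0.4  0.8  0. ]
pushed t 16.0 tcp [ 0.478 -0.291  0.062] gap 0.0003 F [-0.3 -0.3 -0.3]
 t 18.5 tcp [ 0.5   -0.449  0.298] gap 0.0004 F [-0.7 -0.1 -0.6]
```

View pics/t2.png

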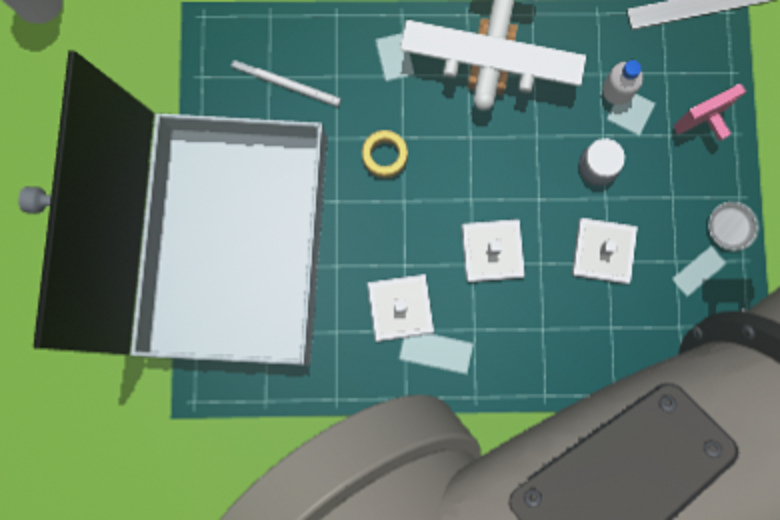

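All three stands are flat and post up at crop pixels (400,307), (493,250) and (605,250). Now I'll measure their plates.

```bash
cat >> h.py <<'E'
def stands(p,P,rng=(.4,.6,-.36,.06)):
    hsv=cv2.cvtColor(p,cv2.COLOR_RGB2HSV); x0,x1,y0,y1=rng
    m=((hsv[...,1]<50)&(hsv[...,2]>110)&(P[...,2]>.006)&(P[...,0]>x0)&(P[...,0]<x1)&(P[...,1]>y0)&(P[...,1]<y1)).astype(np.uint8)
    n,l,s,c=cv2.connectedComponentsWithStats(m); out=[]
    for i in range(1,n):
        if s[i,4]<500: continue
        v,u=np.nonzero(l==i); Q=onplane("top",np.c_[u,v],.014)[:,:2]
        R=cv2.minAreaRect((Q*1000).astype(np.float32)); a=R[2]%90; a=a-90 if a>45 else a
        k=(l==i)&(P[...,2]>.04); w,uu=np.nonzero(k); po=onplane("top",np.c_[uu,w],.05)[:,:2].mean(0) if len(w) else None
        out.append((np.array(R[0])/1000,np.radians(a),R[1],po)); print("stand",R,"post",po,len(w))
    return out
E
python3 - <<'E'
from h import *
p,d,P=cloud("top"); stands(p,P)
E
```

```text
stand ((521.024169921875, -805.33544921875), (225.03587341308594, 431.8553771972656), 39.570587158203125) post [ 0.54989189 -0.78379759] 6494
stand ((525.6953735351562, -273.76068115234375), (76.640869140625, 76.66203308105469), 80.17327117919922) post [ 0.52606044 -0.27426762] 34
stand ((528.2364501953125, -127.12446594238281), (75.55087280273438, 75.53529357910156), 3.7131197452545166) post [ 0.52802886 -0.12734901] 35
stand ((455.3631896972656, -5.548957824707031), (75.44869232177734, 75.02735900878906), 7.75993537902832) post [ 0.45578326 -0.00578029] 33
```

```bash
python3 - <<'E'
from h import *
c=arm.calibration("wrist");C=-np.array(c["R"]).T@np.array(c["t"])
R=Ro.from_quat(arm.get_ee_rot()).as_matrix(); print("cam in tool",R.T@(C-arm.get_tcp_pos()),"toolaxes",R.round(2).tolist(),arm.get_qpos().round(2))
E
```

```text
cam in tool [-0.17863906  0.08052722  0.00055205] toolaxes [[-0.0, -0.0, 1.0], [0.0, 1.0, 0.0], [-1.0, 0.0, -0.0]] [-0.01  0.5   0.96  1.53 -0.42  1.33  1.  ]
```

```bash
cat >> h.py <<'E'
def pick(c,a,z,opening,force,zt=.2):
    arm.reach([*c,zt],down(a)); arm.command_gripper(opening)
    arm.move_l([*c,z+.03],feed=.2); h=arm.move_l([*c,z],feed=.06,threshold=12)
    arm.command_gripper(0,force); st("gripped hit=%s"%h)
    arm.move_l([*c,zt],feed=.15); st("lifted")
def place(s,a,z,opening,zt=.2):
    arm.reach([*s,zt],down(a)); st("over")
    arm.move_l([*s,z+.03],feed=.15); h=arm.move_l([*s,z],feed=.04,threshold=6); st("down hit=%s"%h)
    arm.command_gripper(opening); arm.dwell(.1); arm.move_l([*s,zt],feed=.2); st("clear")
E
python3 - <<'E'
from h import *
pick((.4555,-.0057),np.radians(7.7),.022,.04,20)
place(slot(-.048,.097),BA+np.pi,.028,.04)
E
```

```text
gripped hit=False t 23.2 tcp [ 0.456 -0.006  0.022] gap 0.0139 F [-0.9  0.7  4.2]
lifted t 24.5 tcp [ 0.455 -0.006  0.2  ] gap 0.0139 F [ 0.  -0.5 -0.5]
over t 25.2 tcp [0.442 0.164 0.2  ] gap 0.0137 F [-0.5 -0.5 -0.9]
down hit=False t 27.2 tcp [0.442 0.164 0.028] gap 0.0136 F [-0.3 -0.1 -0.5]
clear t 28.9 tcp [0.441 0.164 0.199] gap 0.0402 F [-0.4 -0.6  0. ]
```

```bash
python3 - <<'E'
from h import *
pick((.5282,-.1272),np.radians(3.7),.022,.04,20)
place(slot(-.048,-.097),BA+np.pi,.028,.04)
pick((.5257,-.2739),np.radians(-9.8),.022,.04,20)
# stage for a=pi placement
arm.reach([.48,0,.24],down(BA)); st("turned"); print(arm.get_qpos().round(2))
s=slot(.045,.097); j=arm.ik([*s,.2],down(BA)); print(j); j=arm.ik([*s,.03],down(BA)); print(j)
p,d,P=cloud("top"); cv2.imwrite("pics/t3.png",p[:,:,::-1])
p,d=arm.camera("scene"); cv2.imwrite("pics/s3.png",p[:,:,::-1])
E
```

```text
gripped hit=False t 32.4 tcp [ 0.528 -0.127  0.022] gap 0.0136 F [-0.8  0.3  2.3]
lifted t 33.7 tcp [ 0.528 -0.127  0.199] gap 0.0136 F [-0.7  0.1 -0.1]
over t 34.8 tcp [0.635 0.148 0.2  ] gap 0.0139 F [ 0.4  0.4 -1.6]
down hit=True t 36.7 tcp [0.635 0.15  0.027] gap 0.0138 F [-1.  -0.1  8.4]
clear t 38.5 tcp [0.635 0.15  0.199] gap 0.0403 F [ 0.8  0.3 -0.2]
gripped hit=False t 42.4 tcp [ 0.526 -0.274  0.022] gap 0.0139 F [ 0.  -0.3  2.9]
lifted t 43.7 tcp [ 0.525 -0.274  0.199] gap 0.0141 F [-0.  -0.4 -1.7]Traceback (most recent call last):
  File "<stdin>", line 6, in <module>
station.Unreachable: the arm cannot take that pose within its joint ranges
```

```bash
python3 - <<'E'
from h import *
print(arm.get_qpos().round(2))
for nm,s in dict(n=slot(.045,.097),m=slot(.045,0),f=slot(.045,-.097),st1=(.5,.12),st2=(.45,.15),st3=(.55,.1)).items():
    for z in (.03,.1,.15,.2,.25):
        j=arm.ik([*s,z],down(BA)); print(nm,z,None if j is None else np.round(j,2))
E
```

```text
[-0.45  0.53  1.14  1.84 -0.53  1.12  0.72]
n 0.03 [-0.4   0.42 -0.3   2.08  0.2   0.66  2.25]
n 0.1 [-0.39  0.31 -0.3   2.04  0.13  0.8   2.31]
n 0.15 [-0.23  0.27 -0.48  1.99  0.15  0.92  2.28]
n 0.2 [-0.22  0.21 -0.48  1.94  0.11  1.02  2.32]
n 0.25 [-0.21  0.16 -0.48  1.88  0.08  1.12  2.35]
m 0.03 [-0.17  0.56 -0.48  1.89  0.35  0.78  2.23]
m 0.1 [-0.16  0.46 -0.48  1.85  0.27  0.9   2.31]
m 0.15 [-0.16  0.4  -0.48  1.81  0.22  0.98  2.35]
m 0.2 [-0.15  0.35 -0.48  1.76  0.18  1.08  2.38]
m 0.25 [-0.15  0.3  -0.48  1.7   0.15  1.17  2.4 ]
f 0.03 [-0.12  0.67 -0.48  1.68  0.38  0.89  2.32]
f 0.1 [-0.12  0.59 -0.48  1.64  0.31  0.99  2.37]
f 0.15 [-0.11  0.54 -0.48  1.6   0.27  1.07  2.4 ]
f 0.2 [-0.11  0.49 -0.48  1.56  0.24  1.15  2.43]
f 0.25 [-0.12  0.45 -0.48  1.5   0.22  1.24  2.45]
st1 0.03 [ 0.04  0.45 -0.48  2.08  0.32  0.69  2.42]
st1 0.1 [ 0.05  0.33 -0.48  2.04  0.21  0.82  2.52]
st1 0.15 [ 0.21  0.29 -0.66  1.99  0.22  0.93  2.51]
st1 0.2 [ 0.22  0.23 -0.66  1.94  0.16  1.03  2.56]
st1 0.25 [ 0.24  0.18 -0.67  1.88  0.12  1.13  2.6 ]
st2 0.03 [-0.05  0.39 -0.48  2.17  0.3   0.64  2.33]
st2 0.1 [-0.04  0.27 -0.48  2.12  0.18  0.79  2.45]
st2 0.15 [-0.02  0.2  -0.48  2.08  0.12  0.89  2.5 ]
st2 0.2 [ 0.16  0.15 -0.67  2.01  0.11  1.01  2.51]
st2 0.25 [ 0.18  0.1  -0.67  1.95  0.07  1.11  2.55]
st3 0.03 [ 0.09  0.5  -0.48  1.98  0.34  0.73  2.48]
st3 0.1 [ 0.24  0.44 -0.66  1.93  0.34  0.89  2.47]
st3 0.15 [ 0.25  0.37 -0.66  1.89  0.27  0.97  2.53]
st3 0.2 [ 0.26  0.31 -0.66  1.84  0.22  1.06  2.58]
st3 0.25 [ 0.27  0.26 -0.67  1.78  0.17  1.16  2.62]
```

```bash
python3 - <<'E'
from h import *
t=arm.get_tcp_pos(); arm.move_l([t[0],t[1],.3],feed=.25)
arm.reach([.5,.1,.28],down(BA+np.pi)); 
arm.reach([.5,.12,.28],down(BA)); st("turned"); print(arm.get_qpos().round(2))
p,d,P=cloud("top"); cv2.imwrite("pics/t3.png",p[:,:,::-1])
p,d=arm.camera("scene"); cv2.imwrite("pics/s3.png",p[:,:,::-1])
E
```

```text
turned t 48.3 tcp [0.5  0.12 0.28] gap 0.0142 F [-0.   0.6 -1.5]
[ 0.55  0.22 -1.03  1.82  0.2   1.21  2.53]
```

View pics/t3.png

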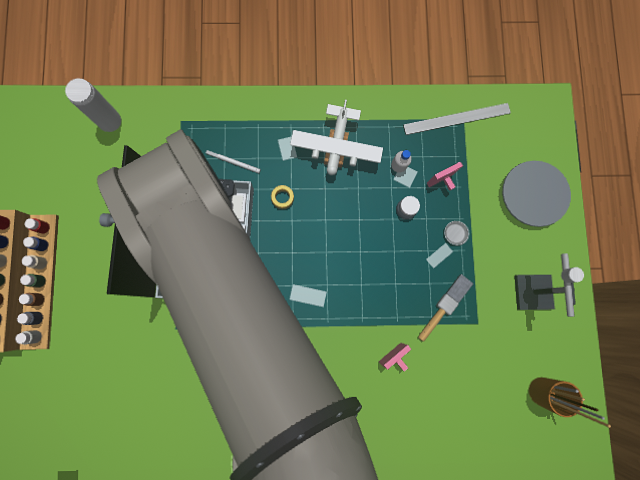

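View pics/s3.png

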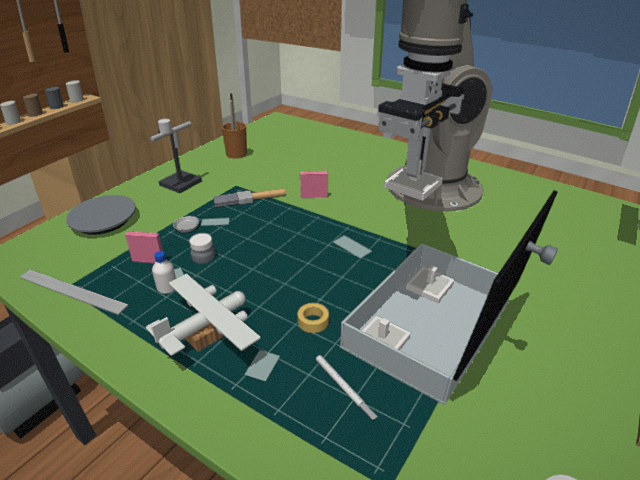

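The jar has been knocked to top pixel (409,207). Two stands sit flat in the box, and the third is held safely. Next I'll place the third in the left near slot.

```bash
python3 - <<'E'
from h import *
s=slot(.045,.097)
arm.move_joints([-0.22,.21,-.48,1.94,.11,1.02,2.32]); st("joint"); 
arm.reach([*s,.2],down(BA)); st(); print(arm.get_qpos().round(2))
p,d=arm.camera("scene"); cv2.imwrite("pics/s4.png",p[:,:,::-1])
E
```

```text
joint t 49.5 tcp [0.448 0.256 0.198] gap 0.0141 F [ 0.7  0.5 -0.8]
 t 49.8 tcp [0.449 0.256 0.2  ] gap 0.014 F [ 0.3  0.3 -0.3]
[-0.22  0.21 -0.48  1.94  0.11  1.02  2.32]
```

View pics/s4.png

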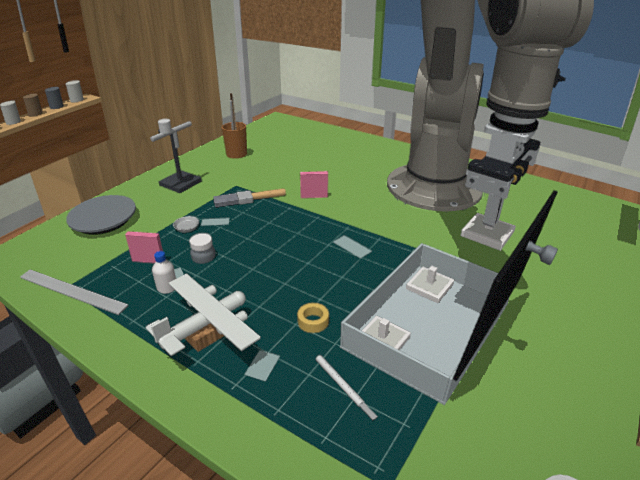

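```bash
python3 - <<'E'
from h import *
s=slot(.045,.097)
print(arm.move_l([*s,.1],feed=.15,threshold=10)); st()
h=arm.move_l([*s,.055],feed=.1,threshold=10); h2=arm.move_l([*s,.0275],feed=.04,threshold=6); st("down %s %s"%(h,h2))
arm.command_gripper(.04); arm.dwell(.1); arm.move_l([*s,.2],feed=.2)
arm.move_l([.45,.15,.25],feed=.25); arm.reach([.6,-.15,.28],down(0)); st()
arm.reach([.5,-.45,.28],down(0)); 
p,d,P=cloud("top"); np.save("P4.npy",P);cv2.imwrite("pics/t4.png",cv2.resize(p[120:380,90:480,::-1],None,fx=2,fy=2))
Q,R,c=mask_rect(P,(.57,.7,-.38,-.25),.042,.06,.05);print("jar",Q.mean(0),cv2.minEnclosingCircle((Q*1000).astype(np.float32)),c)
Q,R,c=mask_rect(P,(.6,.72,-.05,.08),.012,.035,.024);print("tape",Q.mean(0),cv2.minEnclosingCircle((Q*1000).astype(np.float32)),c)
st()
E
```

```text
False
 t 50.7 tcp [0.449 0.257 0.101] gap 0.0138 F [ 1.3 -0.4 -0.8]
down False True t 52.0 tcp [0.448 0.256 0.027] gap 0.014 F [-0.2 -1.2  5.4]
 t 56.5 tcp [ 0.6   -0.149  0.28 ] gap 0.0397 F [-0.6 -0.4  0.3]
jar [ 0.62504588 -0.31823111] ((649.1510620117188, -341.713623046875), 61.09642028808594) (np.float64(410.47635135135135), np.float64(204.13513513513513), 296)
tape [0.65864316 0.01294336] ((657.823486328125, 13.011487007141113), 30.23468589782715) (np.float64(282.0), np.float64(195.5), 256)
 t 57.7 tcp [ 0.501 -0.448  0.28 ] gap 0.04 F [-0.4  0.2  1. ]
```

View pics/t4.png

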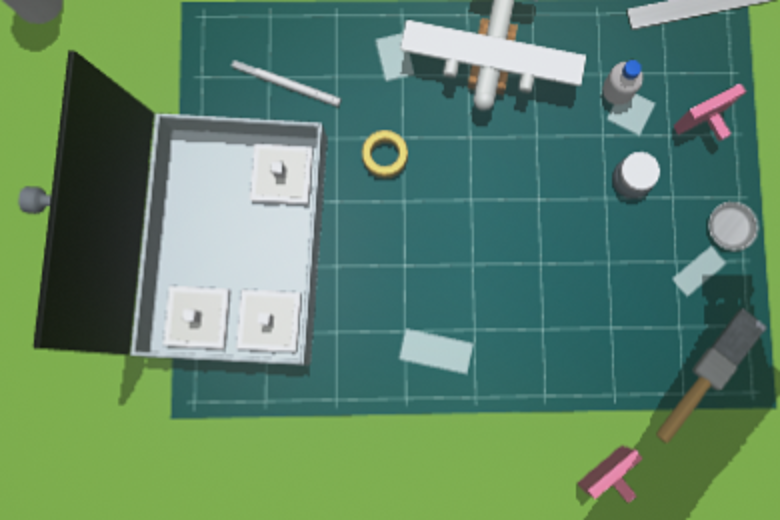

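```bash
python3 - <<'E'
from h import *
P=np.load("P4.npy")
Q,R,c=mask_rect(P,(.57,.665,-.38,-.25),.042,.06,.05);print("jar",Q.mean(0),cv2.minEnclosingCircle((Q*1000).astype(np.float32)),c)
pick((.658,.0128),0,.005,.078,15)
place(slot(-.048,0),BA+np.pi,.0105,.07)
p,d=arm.camera("scene"); cv2.imwrite("pics/s5.png",p[:,:,::-1])
E
```

```text
jar [ 0.62316549 -0.31658962] ((623.4896850585938, -316.0460205078125), 25.294050216674805) (np.float64(409.88194444444446), np.float64(204.85069444444446), 288)
gripped hit=False t 62.3 tcp [0.658 0.013 0.005] gap 0.0603 F [0.3 0.7 2.6]
lifted t 63.8 tcp [0.658 0.013 0.199] gap 0.0605 F [ 0.  -0.2 -0.1]
over t 64.5 tcp [0.539 0.157 0.2  ] gap 0.0601 F [0.1 0.2 0. ]
down hit=True t 66.5 tcp [0.538 0.157 0.01 ] gap 0.0602 F [ 0.4 -1.6  5.6]
clear t 68.1 tcp [0.538 0.157 0.199] gap 0.07 F [-0.2 -0.  -0.2]
```

View pics/s5.png

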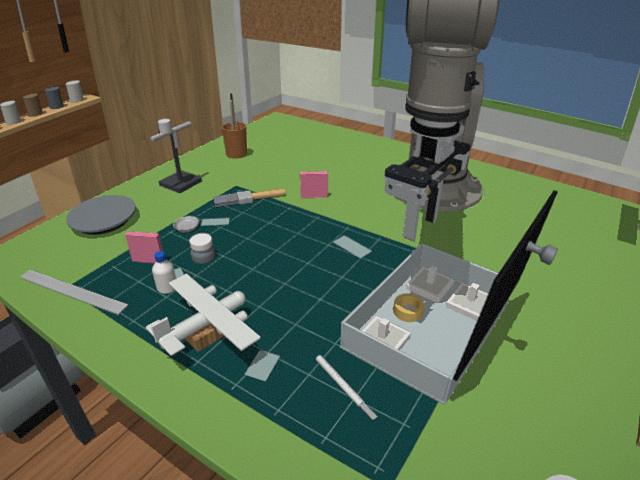

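```bash
python3 - <<'E'
from h import *
arm.move_l([.538,.05,.25],feed=.25)
c=(.6234,-.3163)
pick(c,np.pi/4,.018,.078,20)
arm.move_l([c[0],c[1],.28],feed=.25)
arm.reach([.5,.1,.28],down(BA+np.pi)); 
arm.reach([.5,.12,.28],down(BA)); st("turned")
arm.move_joints([-0.15,.35,-.48,1.76,.18,1.08,2.38]); s=slot(.047,0); arm.reach([*s,.2],down(BA)); st("over"); print(arm.get_qpos().round(2))
E
```

```text
gripped hit=False t 72.6 tcp [ 0.624 -0.316  0.018] gap 0.0537 F [-0.4  0.7  2.3]
lifted t 74.0 tcp [ 0.623 -0.316  0.199] gap 0.0534 F [-0.2  0.2 -2.3]
turned t 78.8 tcp [0.5  0.12 0.28] gap 0.0531 F [ 1.5  0.5 -1. ]
over t 79.7 tcp [0.546 0.252 0.201] gap 0.0533 F [ 0.7  0.6 -1.2]
[-0.16  0.35 -0.48  1.76  0.18  1.08  2.37]
```

```bash
python3 - <<'E'
from h import *
s=slot(.047,0)
h=arm.move_l([*s,.055],feed=.15,threshold=10); h2=arm.move_l([*s,.0225],feed=.04,threshold=6); st("down %s %s"%(h,h2))
arm.command_gripper(.066); arm.dwell(.1); arm.move_l([*s,.2],feed=.2)
arm.move_l([.45,.15,.25],feed=.25); arm.reach([.6,-.15,.28],down(0))
arm.reach([.5,-.45,.28],down(0)); arm.command_gripper(0)
p,d,P=cloud("top"); np.save("P6.npy",P);cv2.imwrite("pics/t6.png",cv2.resize(p[120:380,90:480,::-1],None,fx=2,fy=2))
m=(P[...,1]>.3)&(P[...,1]<.45)&(P[...,2]>.09)&(P[...,0]>.4)&(P[...,0]<.66)
q=P[m];k=np.linalg.lstsq(np.c_[q[:,2],np.ones(len(q))],q[:,1],rcond=None)[0]; print("lid",np.pi/2+np.arctan(k[0]),q.max(0))
m=(P[...,1]>.37)&(P[...,1]<.5)&(P[...,2]>.2)&(P[...,0]>.48)&(P[...,0]<.62); print("knob",np.median(P[m],0),m.sum())
st()
E
```

```text
down False True t 81.6 tcp [0.545 0.252 0.023] gap 0.0535 F [-0.2 -0.5  5.7]
lid 1.6787448393907949 [0.65999993 0.37895263 0.27807931]
knob [0.55266976 0.37338094 0.25086036] 41
 t 88.4 tcp [ 0.5  -0.45  0.28] gap 0.0003 F [ 0.7 -0.   0.1]
```

View pics/t6.png

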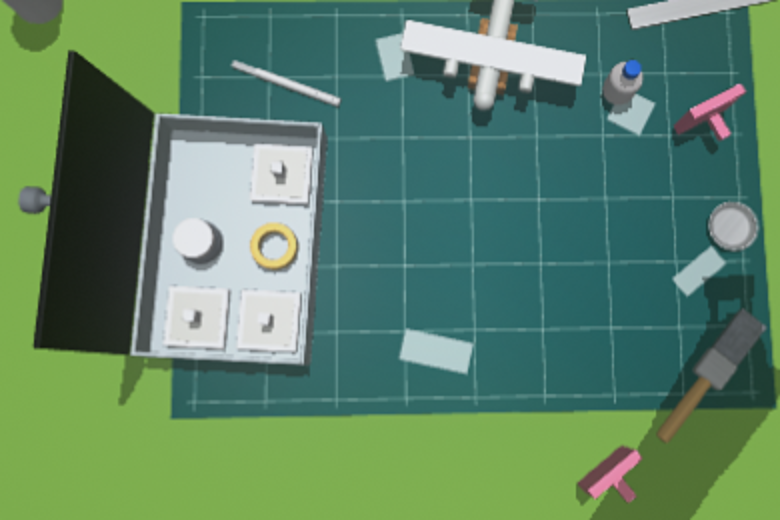

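All five things are in the box: stands at crop (280,173), (195,317) and (268,320), jar at (195,240), tape at (273,245). The lid is still at 1.68 rad. Now I'll shut it from outside, beside the knob.

```bash
cat >> h.py <<'E'
def lidpt(th,r=.17,by=.06,w=.008,extra=0.):
    u=np.array([-np.cos(th),np.sin(th)]); n=np.array([np.sin(th),np.cos(th)])
    q=np.array([.105,.066])+r*u+(.008+w*np.sin(th)+extra)*n
    return [*slot(q[0],by),q[1]]
E
python3 - <<'E'
from h import *
q=down(BA+np.pi)
for z in (.42,.235): 
    j=arm.ik([*slot(.2,.06),z],q); print(z,j)
for th in (1.5,1,.5,0): print(th,np.round(lidpt(th),3),np.round(arm.ik(lidpt(th),q),2))
arm.reach([.5,-.1,.4],q); arm.reach([.49,.2,.42],q); arm.reach([*slot(.2,.06),.42],q); st(); print(arm.get_qpos().round(2))
p,d=arm.camera("scene"); cv2.imwrite("pics/s7.png",p[:,:,::-1])
E
```

```text
0.42 [-0.32683575  0.32739256 -0.63523242  1.3385731   0.19210093  1.53680868
 -1.01289105]
0.235 [-0.34150012  0.41019717 -0.59651162  1.61811977  0.24385177  1.18863016
 -1.06102389]
1.5 [0.49  0.318 0.237] [-0.28  0.29 -0.49  1.75  0.15  1.13 -0.89]
1 [0.484 0.235 0.217] [-0.22  0.22 -0.4   1.88  0.1   1.06 -0.73]
0.5 [0.48  0.171 0.158] [-0.18  0.23 -0.33  2.01  0.09  0.92 -0.63]
0 [0.478 0.144 0.074] [-0.19  0.33 -0.27  2.1   0.13  0.73 -0.61]
 t 91.8 tcp [0.497 0.407 0.42 ] gap 0.0006 F [-0.3 -0.4  0.5]
[-0.47  0.3  -0.42  1.35  0.12  1.52 -0.96]
```

View pics/s7.png

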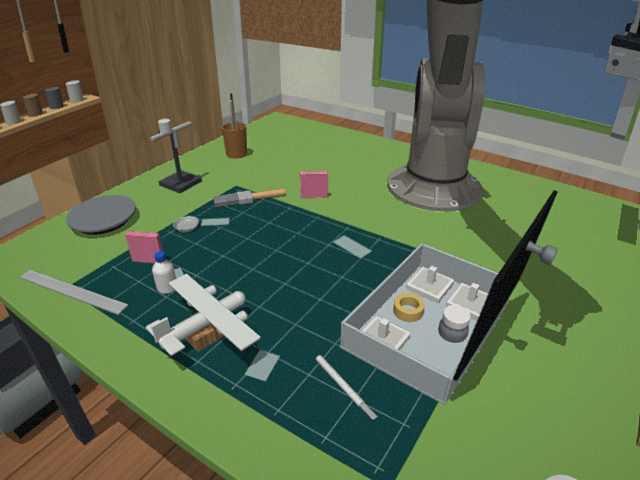

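```bash
python3 - <<'E'
from h import *
print(arm.move_l([*slot(.2,.06),.24],feed=.15,threshold=10)); st("outside")
for th in [1.55,1.4,1.25,1.1,.95,.8,.65,.5,.4,.3,.2,.1]:
    h=arm.move_l(lidpt(th),feed=.08,threshold=18); F=arm.get_ft_force(); print(th,h,np.round(F,1),np.round(arm.get_tcp_pos(),3))
    if h: break
p,d=arm.camera("scene"); cv2.imwrite("pics/s8.png",p[:,:,::-1])
E
```

```text
False
outside t 93.2 tcp [0.497 0.409 0.241] gap 0.0006 F [-1.  -0.   0.2]
1.55 False [-0.1  0.1 -0.2] [0.49  0.327 0.236]
1.4 False [-0.7 -0.1 -0.3] [0.489 0.3   0.236]
1.25 False [ 0.7 -0.  -0.2] [0.487 0.275 0.232]
1.1 False [-1.   1.1  0.8] [0.485 0.25  0.224]
0.95 False [-0.2  0.4  0.2] [0.484 0.227 0.213]
0.8 False [-0.4  0.4  0.2] [0.482 0.205 0.197]
0.65 False [0.4 0.4 0.1] [0.481 0.186 0.179]
0.5 False [-0.1 -0.2  0.4] [0.479 0.17  0.158]
0.4 False [0.2 0.1 0.4] [0.479 0.162 0.142]
0.3 False [-0.3  0.  -0.2] [0.478 0.155 0.126]
0.2 False [0.9 0.1 0.3] [0.478 0.15  0.109]
0.1 False [-0.7  0.4 -0.2] [0.478 0.146 0.091]
```

View pics/s8.png

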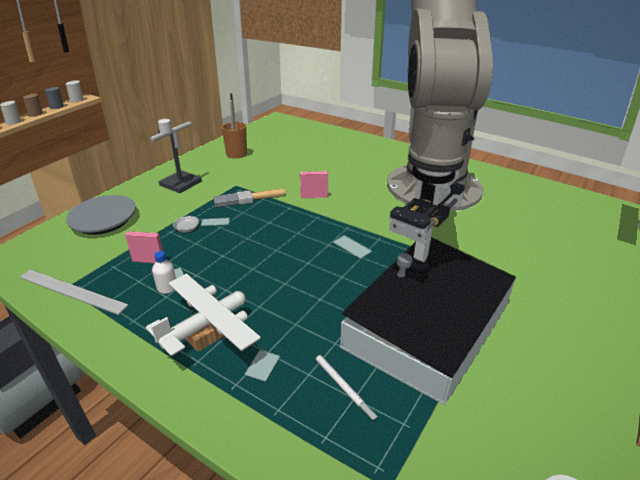

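The lid is nearly shut and looks ajar at its free edge. I'll press it home and check.

```bash
python3 - <<'E'
from h import *
p=lidpt(0)
print(arm.move_l([p[0],p[1],.064],feed=.03,threshold=10)); st("pressed")
arm.move_l([p[0],p[1],.2],feed=.15); arm.reach([.5,-.2,.3],down(0)); arm.reach([.5,-.45,.28],down(0)); st()
p,d,P=cloud("top"); cv2.imwrite("pics/t9.png",cv2.resize(p[120:380,90:480,::-1],None,fx=2,fy=2))
m=(P[...,0]>.41)&(P[...,0]<.67)&(P[...,1]>.12)&(P[...,1]<.29)&(P[...,2]<.085)
q=P[m]; k=np.linalg.lstsq(np.c_[(q[:,:2]-BC)@BX,(q[:,:2]-BC)@BY,np.ones(len(q))],q[:,2],rcond=None)[0]; print("lid slope bx,by,z0",k.round(4),len(q))
p,d=arm.camera("scene"); cv2.imwrite("pics/s9.png",p[:,:,::-1])
E
```

```text
True
pressed t 99.9 tcp [0.478 0.145 0.074] gap 0.0005 F [-5.4 -1.5 18.9]
 t 103.2 tcp [ 0.501 -0.448  0.28 ] gap 0.0005 F [-0.   0.2 -0.5]
lid slope bx,by,z0 [0.0001 0.0009 0.0727] 7119
```

View pics/t9.png

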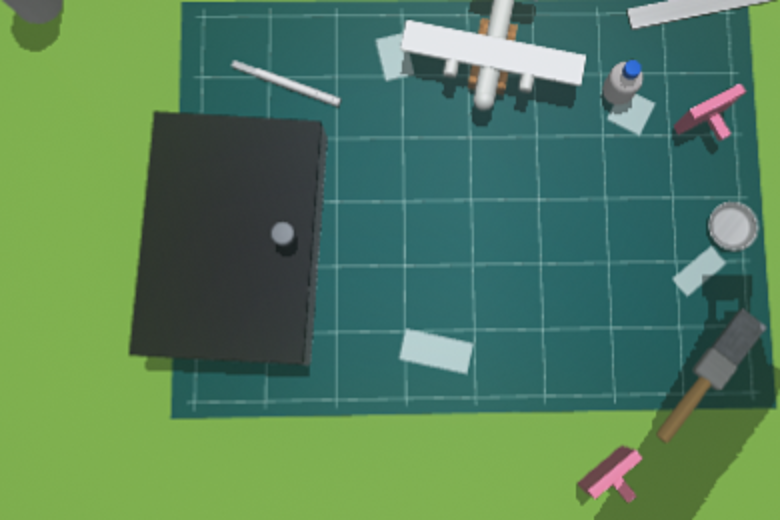

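View pics/s9.png

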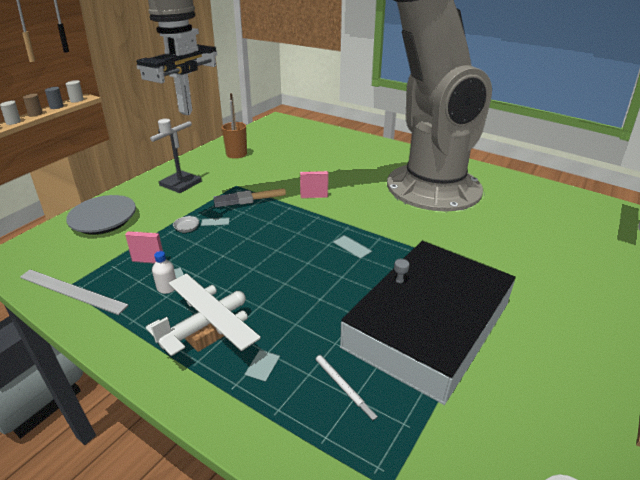

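The lid is shut: its measured slope is 0.0001 and its top is at 72.7 mm, against a nominal 74. The bystanders are in the same place in both views, and the arm is clear.

```bash
python3 -c "
from station import arm
print(arm.sign_off(), arm.get_time())"
```

```text
the job is handed in; nothing more can be done
the job is handed in; nothing more can be done
```

The job is done and handed in after about 103 s of the 208 s allowed; sign-off reported no verdict. I tipped all three white stands flat with light pushes and packed them post up in the box. The jar and the tape roll, the only ones out on the mat, went in with them, and I shut the lid.

- **Knocked jar:** the jar was knocked a few centimetres aside mid-run. I measured its position again before picking it up.
- **Contents:** the last picture before shutting showed all five things in their slots, with the stands flat and post up.
- **Lid:** it measures level, with a slope of about 0.0001 rad. Its top read 72.7 mm against a nominal 74 mm, within the accuracy of the measurement. Pressing it shut peaked at about 19 N at the wrist.
- **Bystanders and arm:** the plane, dish, glue and the rest look unmoved in both views, and the arm was clear of everything at hand-in.

No check failed or disagreed.

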